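Restock a snap-covered rotary tin dispenser

TASK

Restock the rotary dispenser on the minibar trolley: squeeze the two tabs on its hatch cover together to free the cover, lift it off and put it down on the shelf well clear of the dispenser. Stand every short red snack tin upright in a carousel pocket of its own, loading through the hatch and clicking the carousel round with its knob to bring up an empty pocket. Leave the carousel clicked into one of its stops, put the cover back flush with its tabs sprung out and latched, and leave the other things on the shelf where they stand.

Things in the scene. Friction and masses are not known exactly. Their poses are not given: they have to be found in the camera images.
- dispenser: fixed rotary dispenser under a smoked-acrylic hood, 270 (x) x 260 (y) mm, flat top face 90 mm above the shelf, top plate 6 mm thick. Origin on the shelf under the carousel's axis; its -x side, 140 mm from the axis, faces the robot; position and yaw vary. A 150 mm square of shelf around x 0.40, y 0.34 (robot's frame) is kept clear, handy for the cover
- hatch (a point): centre of the hatch opening, level with the hood's top face, 88 mm from the carousel's axis towards the dispenser's -x; axes as the dispenser's. The opening is 76 mm (x) by 116 mm (y): one pocket at a time lies under it, with finger room along y
- carousel (a joint): carousel angle, rad, anticlockwise positive, -1.13 to 1.13. Spring detents at -1.047, 0, +1.047 (peak torque 0.15 N m); let go elsewhere it springs to the nearest, but within 0.1 of -0.52 or +0.52, between stops, it may stay put, also at the start. At +1.047 pocket0 is under the hatch, at 0 pocket1, at -1.047 pocket2.
- knob (a point): centre of the carousel's black bar knob, on its axis above the hood: 60 mm long (point x), 12 mm thick (point y), 28 mm high, its top 122.5 mm above the shelf. Turns with the carousel (yaw = dispenser's yaw + joint angle). Grip it across its thickness from above and turn
- pocket0 (a point): centre of the floor of carousel pocket 0 (floor 14 mm above the shelf). Square pocket 58 mm inside, walls 30 mm high (tops 44 mm above the shelf), sides parallel to the dispenser's when under the hatch
- pocket1 (a point): centre of the floor of carousel pocket 1 (floor 14 mm above the shelf). Square pocket 58 mm inside, walls 30 mm high (tops 44 mm above the shelf), sides parallel to the dispenser's when under the hatch
- pocket2 (a point): centre of the floor of carousel pocket 2 (floor 14 mm above the shelf). Square pocket 58 mm inside, walls 30 mm high (tops 44 mm above the shelf), sides parallel to the dispenser's when under the hatch
- cover: loose clear-acrylic hatch cover with grey tabs, 180 g: plate 92 (x) x 136 (y) x 4 mm, origin at the centre of the plate's underside, z up. Seated, its origin and axes match point hatch (half a turn round fits too), with 2 mm play each way. Two squeeze tabs stand on it, 62 mm apart over their outer faces (x). On the shelf it rests on its latch tongues with its origin 13 mm up
- tab_near (a joint): inward travel (m) of the squeeze tab at the cover's -x side: 0 sprung out, 0.011 fully in; spring 2.5 N rising to 8 N. The tab is an upright plate 40 mm wide (y), 7 to 35 mm above the cover's origin, outer face at x -31 mm. With both fully in (40 mm over the faces) the cover can be lifted off, carried and refitted in the same squeeze
- tab_far (a joint): the same for the tab at the cover's +x side (outer face at x +31 mm). Each tab carries a tongue 8 to 13 mm below the cover's origin, reaching 45 mm from its centre, which hooks 7 mm under the hood's top plate when the tab is out
- tin0: short red snack tin, upright cylinder 50 mm in diameter, 58 mm high, about 120 g; origin at the centre of its underside. Stands loose on the shelf to the robot's right. Two or three tins are present (an absent one has no pose)
- tin1: short red snack tin, upright cylinder 50 mm in diameter, 58 mm high, about 120 g; origin at the centre of its underside. Stands loose on the shelf to the robot's right. Two or three tins are present (an absent one has no pose)
- tin2: short red snack tin, upright cylinder 50 mm in diameter, 58 mm high, about 120 g; origin at the centre of its underside. Stands loose on the shelf to the robot's right. Two or three tins are present (an absent one has no pose)
- ice_bucket: bystander: stainless ice bucket with handles, 124 mm across, 130 mm high, origin under its centre
- card_holder: bystander: clear acrylic card holder, 85 mm square foot, 76 mm high
- water_bottle: bystander: water bottle, 60 mm across, 190 mm high
- tumbler: bystander: glass tumbler, 72 mm across, 90 mm high
- tongs: bystander: chrome ice tongs lying flat, about 180 mm long, 10 mm high
- coaster: bystander: round cork coaster, 90 mm across, 8 mm high
There are look-alikes about, which are no part of the job. Leave any black, blue or orange look-alike of the tin2 alone.

How it is judged:
By the outcome, as a careful person would: the job done as asked, in the order asked, and still so for the second after the job is handed in, with the robot touching nothing.
Of tin0, tin1, tin2 only 2 to 3 are there at a start; the rules pass over those that are not, and their reading is None.
At some moment in a run one of tin0, tin1, tin2 may be knocked a few centimetres aside while the robot is not near it.
It also fails if it takes over 210 s, if anything falls off the work surface, if the arm or the gripper's body presses on something with over 40 N, if the wrist force passes 120 N, or if a joint passes its speed limit or range.

ROBOT

A 6-joint arm with a two-finger parallel gripper is mounted at the origin on the work surface. World frame = base frame: x ahead of the robot, y to its left, z up, the work surface at z = 0. Lengths are in m, angles in rad, forces in N, time in s.
With the tool pointing down it reaches from about 0.3 to 0.875 m from the base axis. Payload 6.4 kg.
Tool frame: the origin (TCP) lies at the very end of the fingers, on their centre line; the grasp point (between the pads) lies 19 mm behind it; z points along the fingers, y is the line along which they close (so a half turn about z gives the same grasp; the last joint's range is limited). The gripper opens to 85 mm and grips with 20 to 120 N. Pads are 22 mm wide; open, the fingers measure 114 mm over their backs; the gripper's body (76 mm by 85 mm) begins 54 mm behind the grasp point. The pads swing forward as they close: fully open they stand 13 mm farther back than shut.
Start: joints at [0.952, 0.181, 1.607, -0, 1.354, -0.206], TCP at [0.231, 0.527, 0.231] pointing down, gripper open.
Joint ranges: [-2.99, 2.99], [-0.89, 2.07], [0.3, 2.58], [-1.14, 4.28], [0, 2.63], [-3.12, 3.12]. Speed limits (rad/s): [2.57, 2.57, 3.01, 3.14, 3.14, 3.14].

INTERFACE

Orientations are given as [roll, pitch, yaw] about the fixed x, y, z axes, in that order (R = Rz(yaw) Ry(pitch) Rx(roll)).
In Python, from bench import sense, read_camera, camera_params, finish_job, find_in, spot_point gives the robot as it stands.
- The arm moves only by the tool move_arm, never from a script. Its argument "targets" is a list of rows, each a list of 3 entries, a list of its own where there are three numbers: the shift along the tool's x, y, z in m, then the turn about the tool's z in rad, then the opening in per cent of the stroke, from 0 (shut) to 100 (fully open). In form: [[[tx, ty, tz], roll, grip], ...]. A call has 1 to 12 rows; each row shifts and turns the commanded pose from where the row before left it, along the tool's axes as they then stand; what a row does not reach is not made up. A row lasts 1/10 s, in which the tool goes at most 50 mm and 8.59 degrees, less where a joint would pass 70% of its speed; a pose out of reach is approached as far as the arm can. A call is refused whole if a number of a shift passes 0.05 or a number of a turn 0.15, either way. A call with a gripper value outside its range is refused whole. The fingers move at their own pace and stop on an object; "newtons" is the grip in N (left out, the last holds). Time passes only in rows, so rows that do not move let the fingers close. It gives the time, the measured TCP pose, the force, the opening and the grip force at its end, in the units of the state.
- sense(): the state, without advancing time (a new reading comes with each control period).
- read_camera(name): name is "side" or "top" or "wrist"; returns the picture (400x640x3 uint8, blue, green, red); there is no depth.
- camera_params(name): a dict with "fx", "fy", "cx", "cy" (pixels), "k1" (the pictures are not rectified: a ray, as slopes to the right and down, at radius r is drawn at 1 + k1 r^2 times it, then the intrinsics apply), "pose" (4x4, takes a point from camera to world coordinates). Camera axes: x right, y up, looking along -z (the intrinsics and any distortion apply to the point x, -y, -z); pixel columns grow to the right and rows downward; lengths in m; the calibration is good to about 2 mm. A picture is of the moment at which its call begins: read the wrist's pose just before it. camera_params takes no time and is no camera call; for the wrist camera it gives the pose at the moment of the call.
- finish_job(): hands the job in; it is judged then, once.
Trained networks look in the newest picture that a camera, given by its name, has taken for a name from the list of things; names that differ only in an ending like _2 or _b are one class to them, and where a whole thing is asked for, a point or a joint stands for the part that bears it (a point fixed in the world has none). Each returns a list of dicts, best first, with "p" (0 to 1); they miss things now and then, are a little off and sometimes report something else, mostly with a low value. They report only what shows in the picture. A call takes as long as a camera call. They do not tell look-alikes from the thing itself.
- find_in(camera, name): "centre" ([x, y, z] in m, in world coordinates, good to about 4 mm: the middle of the surface that is visible of it).
- spot_point(camera, name): "centre" ([x, y, z] in m, in world coordinates, good to about 4 mm: a listed point, or the origin of a listed thing).
The state is a dict: "time": time; "joint_pos": joint angles; "joint_velocities": joint speeds; "tau": joint torques, N m; "tool_pos": TCP position; "eef_rot": TCP orientation; "contact_force": force on the tool from outside, world axes, zero at the start; "wrist_torque": the same for the moment, N m; "grip_width": finger opening in m; "gripper_force": force on a finger pad.
Only numpy, scipy, OpenCV 4.12 (cv2) and the standard library are available. Lean on these libraries where they do the work, as an engineer would, in place of code of your own. Each camera call takes 0.05 s, during which the arm holds its last target. There are 200 camera calls.

## Working session

There is one attempt and no reset: what is moved stays moved. The work goes in short steps, Python scripts to look and compute and a tool call to move; the robot and the scene stay as the last step left them, time stands still between calls to the robot, and variables do not carry over. Pictures are saved under pics/ and viewed, at most 14 in all, crops included, and the job is handed in when it is done.

Besides the shell and the picture viewer there is one more tool, called after "Request:" as a command line: name --argument value ..., lists and objects as JSON in quotes. move_arm: Moves the arm, as the interface text tells. Its arguments: {"type":"object","properties":{"targets":{"type":"array","items":{"type":"array"}},"newtons":{"type":"number"}},"required":["targets"]}

```bash
ls; mkdir -p pics; python3 - <<'E'
from bench import *
import cv2,numpy as np
s=sense();print({k:np.round(v,3).tolist() for k,v in s.items()})
a=read_camera("top");b=read_camera("side")
cv2.imwrite("pics/top0.png",a);cv2.imwrite("pics/side0.png",b)
for n in ["hatch","knob","pocket0","pocket1","pocket2","cover","tin0","dispenser","tab_near","tab_far"]:
    for c in ("top","side"):
        for f in (spot_point,find_in):
            try:
                print(n,c,f.__name__,[(np.round(d["centre"],3).tolist(),round(d["p"],2)) for d in f(c,n)])
            except Exception as e: print(n,c,f.__name__,e)
print(sense()["time"])
for c in("top","side","wrist"):
    p=camera_params(c);print(c,p)
E
```

```text
pics
{'time': 0.0, 'joint_pos': [0.952, 0.182, 1.608, 0.0, 1.354, -0.206], 'joint_velocities': [0.001, -0.001, -0.0, -0.0, 0.001, -0.002], 'tau': [0.0, -44.488, -35.134, -0.0, 0.009, -0.0], 'tool_pos': [0.23, 0.526, 0.23], 'eef_rot': [-3.14, -0.0, 2.729], 'contact_force': [-0.138, -0.005, -0.246], 'wrist_torque': [0.083, 0.021, 0.03], 'gripper_force': 0.0, 'grip_width': 0.085}
hatch top call [([0.499, 0.008, 0.088], 0.56)]
hatch top call [([0.598, 0.008, 0.088], 0.86), ([0.639, -0.468, 0.051], 0.4)]
hatch side call [([0.505, 0.009, 0.089], 0.23)]
hatch side call [([0.59, -0.074, 0.089], 0.67)]
knob top call [([0.587, 0.003, 0.108], 0.62)]
knob top call [([0.586, 0.001, 0.093], 0.7), ([0.602, 0.004, 0.09], 0.38), ([0.72, 0.403, 0.077], 0.37)]
knob side call [([0.591, 0.005, 0.11], 0.46)]
knob side call [([0.594, -0.004, 0.099], 0.75)]
pocket0 top call []
pocket0 top call [([0.583, 0.007, 0.098], 0.46)]
pocket0 side call []
pocket0 side call [([0.59, -0.007, 0.099], 0.65), ([0.53, 0.439, 0.008], 0.23)]
pocket1 top call []
pocket1 top call [([0.583, 0.007, 0.098], 0.46)]
pocket1 side ca
[... 3007 characters left out ...]
-0.18059974,  0.28400286],
       [-0.23918415,  0.63011897, -0.73874287, -1.01939262],
       [-0.002061  ,  0.76049526,  0.64934021,  0.97137345],
       [ 0.        ,  0.        ,  0.        ,  1.        ]])}
wrist {'fx': 279.50314692201306, 'fy': 279.50314692201306, 'cx': 315.4236885060842, 'cy': 200.50789632681332, 'k1': -0.024681948763004308, 'pose': array([[ 4.00280212e-01, -8.84188717e-01, -2.40802959e-01,
         1.68621673e-01],
       [ 9.16392414e-01,  3.85974217e-01,  1.06060581e-01,
         5.54025278e-01],
       [-8.33835360e-04, -2.63123956e-01,  9.64761674e-01,
         3.74516959e-01],
       [ 0.00000000e+00,  0.00000000e+00,  0.00000000e+00,
         1.00000000e+00]])}
```

View pics/top0.png

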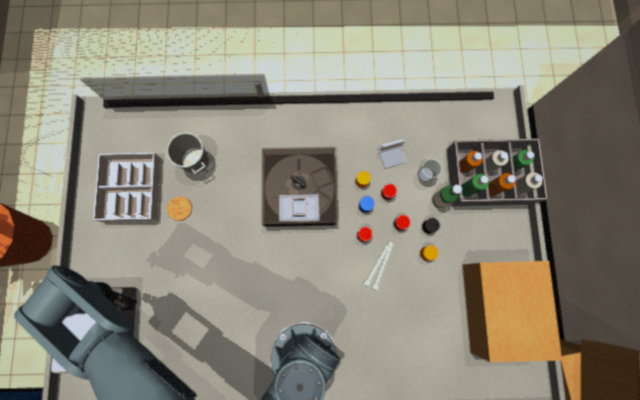

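View pics/side0.png

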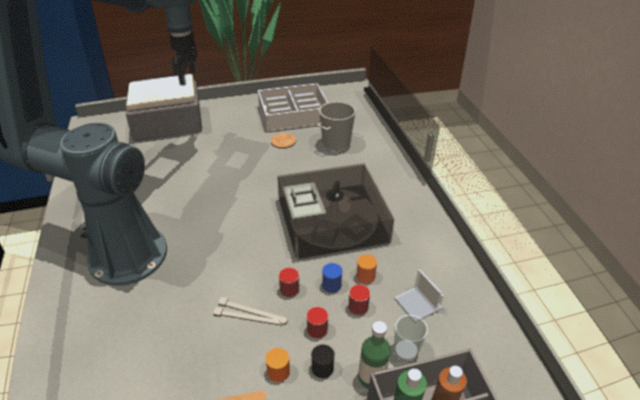

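The pictures show the dispenser around top (300,190) with its cover at (300,207) and the knob at (298,183). The three red tins are at top (365,234), (402,222) and (390,191), which give about (0.411,-0.223), (0.450,-0.359) and (0.563,-0.317). The others are blue, black and orange look-alikes. Next I move the wrist camera over the dispenser.

Request:
move_arm --targets '[[[0,0,0],0.145,100],[[0,0,0],0.145,100],[[0,0,0],0.145,100],[[0,0,0],0.145,100],[[0,0,0],0.145,100],[[0,0,0],0.145,100],[[0,0,0],0.145,100],[[0,0,0],0.143,100]]'

```text
time: 2.7
tool_pos: [0.2307, 0.5267, 0.2313]
eef_rot: [-3.142, 0.0, 1.565]
contact_force: [0.1, -0.1, -0.9]
grip_width: 0.0853
gripper_force: 0.0
```

Request:
move_arm --targets '[[[-0.043,0.025,-0.004],0,100],[[-0.043,0.025,-0.004],0,100],[[-0.043,0.025,-0.004],0,100],[[-0.043,0.025,-0.004],0,100],[[-0.043,0.025,-0.004],0,100],[[-0.043,0.025,-0.004],0,100],[[-0.043,0.025,-0.004],0,100],[[-0.043,0.025,-0.004],0,100],[[-0.043,0.025,-0.004],0,100],[[-0.043,0.025,-0.004],0,100],[[-0.043,0.025,-0.004],0,100],[[0,0,0],0,100]]'

```text
time: 3.9
tool_pos: [0.5083, 0.0485, 0.2759]
eef_rot: [3.139, 0.002, 1.564]
contact_force: [0.1, 0.9, -0.4]
grip_width: 0.0851
gripper_force: 0.0
```

```bash
cat > h.py <<'E'
from bench import *
import cv2,numpy as np
def snap(c,fn):
    p=camera_params(c);im=read_camera(c);cv2.imwrite("pics/"+fn,im);return im,p
def ray(p,u,v):
    K=np.array([[p["fx"],0,p["cx"]],[0,p["fy"],p["cy"]],[0,0,1]])
    q=cv2.undistortPoints(np.array([[[u,v]]],float),K,np.array([p["k1"],0,0,0]))[0,0]
    T=np.array(p["pose"]);return T[:3,3],T[:3,:3]@np.array([q[0],-q[1],-1])
def onz(p,u,v,z):
    o,d=ray(p,u,v);return (o+d*(z-o[2])/d[2])[:2]
def proj(p,X):
    T=np.array(p["pose"]);c=T[:3,:3].T@(np.array(X)-T[:3,3]);a,b=c[0]/-c[2],-c[1]/-c[2]
    k=1+p["k1"]*(a*a+b*b);return p["fx"]*a*k+p["cx"],p["fy"]*b*k+p["cy"]
def st():
    s=sense();print("t",round(s["time"],2),"tcp",np.round(s["tool_pos"],4),"rot",np.round(s["eef_rot"],3),"F",np.round(s["contact_force"],1),"w",round(s["grip_width"],4),"gf",round(s["gripper_force"],1))
    return s
def look(c,n,f=spot_point):
    print(n,c,[(np.round(d["centre"],3).tolist(),round(d["p"],2)) for d in f(c,n)])
E
python3 - <<'E'
from h import *
st();im,p=snap("wrist","w1.png")
for n in["cover","hatch","knob","dispenser"]: look("wrist",n)
np.save("w1p.npy",p,allow_pickle=True)
E
```

```text
t 3.9 tcp [0.5083 0.0485 0.2759] rot [3.139e+00 2.000e-03 1.564e+00] F [ 0.1  0.9 -0.4] w 0.0851 gf 0.0
cover wrist []
hatch wrist []
knob wrist [([0.592, 0.001, 0.106], 0.77)]
dispenser wrist [([0.594, 0.001, -0.001], 0.73)]
```

View pics/w1.png

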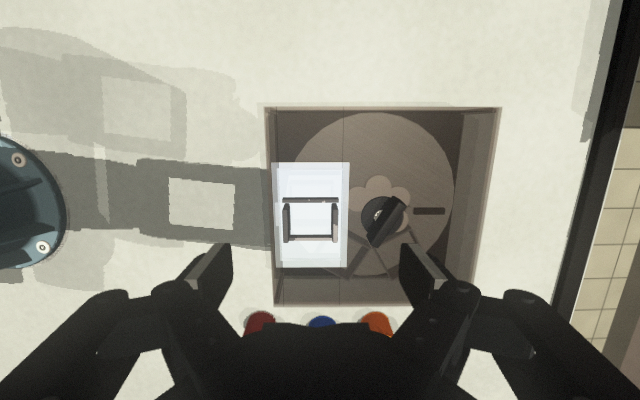

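```bash
python3 - <<'E'
from h import *
p=np.load("w1p.npy",allow_pickle=True).item()
im=cv2.imread("pics/w1.png")
m=(im.min(2)>190).astype(np.uint8);m[:, :262]=0;m[:155]=0;m[:,360:]=0;m[275:]=0
pts=cv2.findNonZero(m);print(cv2.boundingRect(pts))
W=np.array([onz(p,*q[0],0.094) for q in cv2.convexHull(pts)],np.float32)
print("cover",cv2.minAreaRect(W))
# hood corners at z .09
C=[onz(p,u,v,.09) for u,v in((265,107),(502,108),(474,306),(274,305))];print(np.round(C,3))
k=(im.max(2)<45).astype(np.uint8);k[:190]=0;k[250:]=0;k[:,:366]=0;k[:,408:]=0
n,l,s,c=cv2.connectedComponentsWithStats(k);print(s,c)
cv2.imwrite("pics/w1c.png",cv2.resize(im[100:310,255:505],None,fx=3,fy=2.8,interpolation=cv2.INTER_CUBIC))
E
```

```text
(262, 155, 88, 120)
cover ((0.4953662157058716, 0.0013587474822998047), (0.15422649681568146, 0.10759801417589188), 86.75726318359375)
[[ 0.452  0.134]
 [ 0.72   0.133]
 [ 0.726 -0.127]
 [ 0.45  -0.123]]
[[     0      0    640    400 255534]
 [   368    196     34     46    420]
 [   388    232      1      1      1]
 [   367    234      1      1      1]
 [   401    243      7      7     44]] [[319.38075168 199.46480312]
 [382.91666667 215.85      ]
 [388.         232.        ]
 [367.         234.        ]
 [404.06818182 246.31818182]]
```

View pics/w1c.png

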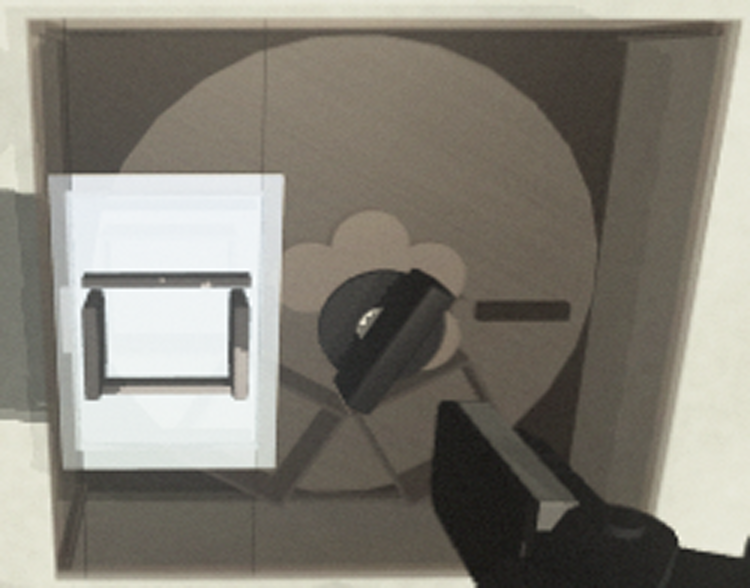

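```bash
python3 - <<'E'
from h import *
p=np.load("w1p.npy",allow_pickle=True).item()
f=lambda a,b,z:onz(p,255+a/3,100+b/2.8,z)
C=np.array([f(*q,.094) for q in((48,174),(285,173),(275,468),(64,470))]);print(C.round(4),C.mean(0))
for a,b in((0,1),(3,2),(3,0),(2,1)):
    d=C[b]-C[a];print(np.degrees(np.arctan2(d[1],d[0])),np.linalg.norm(d))
for a,b,z in(((335,378),(415,270),.1225),((365,413),(455,297),.1225),((85,290),(85,397),.125),((248,290),(248,397),.125)):
    A,B=f(*a,z),f(*b,z);d=B-A;print(A.round(4),B.round(4),np.degrees(np.arctan2(d[1],d[0])),np.linalg.norm(d))
# predicted overlay
im=cv2.imread("pics/w1.png")
ax=np.array([.592,.003]);psi=-.01
def R(a):return np.array([[np.cos(a),-np.sin(a)],[np.sin(a),np.cos(a)]])
def box(c,a,lx,ly,z,col):
    P=[proj(p,[*(c+R(a)@[sx*lx/2,sy*ly/2]),z]) for sx,sy in((-1,-1),(1,-1),(1,1),(-1,1))]
    cv2.polylines(big,[np.round([((u-255)*3,(v-100)*2.8) for u,v in P]).astype(int)],True,col,1)
big=cv2.resize(im[100:310,255:505],None,fx=3,fy=2.8,interpolation=cv2.INTER_CUBIC)
h=ax+R(psi)@[-.088,0]
box(h,psi,.092,.136,.094,(0,0,255));box(h,psi,.062,.04,.125,(255,0,0));box(ax,psi+1.047,.06,.012,.1225,(0,255,0))
box(ax+R(psi)@[-.005,0],psi,.27,.26,.09,(0,255,255))
cv2.imwrite("pics/w1o.png",big)
E
```

```text
[[ 0.456   0.0729]
 [ 0.5479  0.0728]
 [ 0.5474 -0.0633]
 [ 0.4564 -0.0637]] [0.50193617 0.00468449]
-0.07083783321706084 0.09188730304463975
0.28201904586451343 0.09101588611000647
90.14579411176888 0.1366982762639904
89.77920845961823 0.1361372463304595
[ 0.5657 -0.007 ] [0.5931 0.0383] 58.85657290557914 0.05294302284112163
[ 0.578  -0.0226] [0.6087 0.0272] 58.32017050810227 0.05851477424503984
[0.4723 0.0316] [ 0.4706 -0.0136] -92.07744982991699 0.0452734449501318
[0.5318 0.0313] [ 0.5325 -0.014 ] -89.07773866047783 0.045276985101726154
```

View pics/w1o.png

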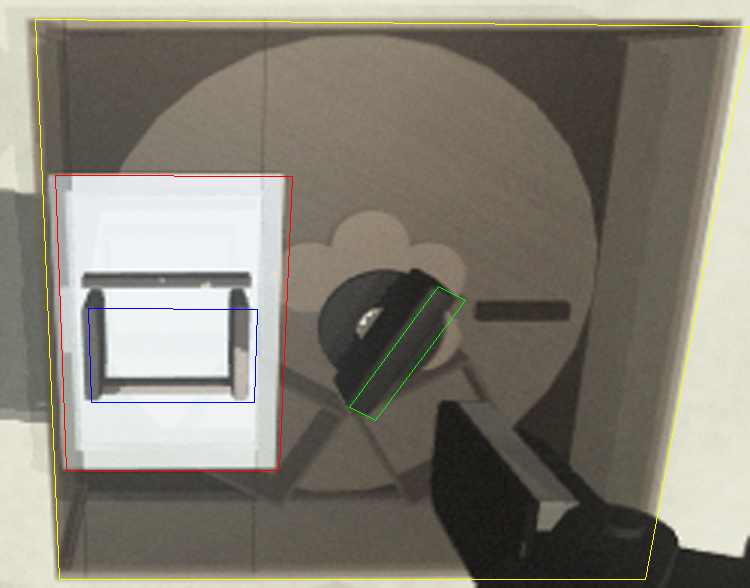

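The overlay shows yaw about 0, the hatch at (0.502, 0.0045), the axis at x about 0.590, and the knob at about 59°, so the carousel is at its +1.047 stop with pocket0 under the hatch. I go for the cover.

Request:
move_arm --targets '[[[-0.022,-0.006,0.01],-0.006,100],[[-0.022,0,0.03],0,100],[[0,0,0.04],0,100],[[0,0,0.03],0,100],[[0,0,0.02],0,100],[[0,0,0],0,100],[[0,0,0],0,100]]' --newtons 35

```text
time: 4.85
tool_pos: [0.4997, 0.0108, 0.1458]
eef_rot: [-3.142, -0.0, 1.579]
contact_force: [-0.0, 0.1, 0.5]
grip_width: 0.0854
gripper_force: 0.0
```

Request:
move_arm --targets '[[[-0.006,0.002,0.01],0.008,100],[[0,0,0.015],0,100],[[0,0,0.012],0,100],[[0,0,0.01],0,100],[[0,0,0],0,100],[[0,0,0],0,40],[[0,0,0],0,20],[[0,0,0],0,20],[[0,0,0],0,20],[[0,0,0],0,20],[[0,0,0],0,20],[[0,0,0],0,20]]' --newtons 35

```text
time: 6.05
tool_pos: [0.503, 0.0034, 0.1006]
eef_rot: [3.139, 0.001, 1.569]
contact_force: [-4.6, -0.2, 12.7]
grip_width: 0.0382
gripper_force: 35.2
```

Request:
move_arm --targets '[[[0,0,-0.003],0,20],[[0,0,-0.003],0,20],[[0,0,-0.006],0,20],[[0,0,-0.01],0,20],[[0,0,-0.01],0,20],[[0,0,0],0,20]]'

```text
time: 6.65
tool_pos: [0.5032, 0.0034, 0.1324]
eef_rot: [3.138, 0.001, 1.569]
contact_force: [-0.3, 0.4, -2.8]
grip_width: 0.0382
gripper_force: 35.6
```

```bash
python3 - <<'E'
from h import *
st();im,p=snap("side","s1.png")
look("side","cover");look("top","cover")
im2,p=snap("wrist","w2.png")
cv2.imwrite("pics/m1.png",np.hstack([cv2.resize(im[150:270,250:410],(400,300)),cv2.resize(im2[100:340,150:470],(400,300))]))
E
```

```text
t 6.65 tcp [0.5032 0.0034 0.1324] rot [3.138e+00 1.000e-03 1.569e+00] F [-0.3  0.4 -2.8] w 0.0382 gf 35.6
cover side [([0.506, 0.006, 0.121], 0.85), ([0.592, 0.003, 0.108], 0.5), ([0.309, -0.276, -0.002], 0.31)]
cover top [([0.502, 0.01, 0.09], 0.63)]
```

View pics/m1.png

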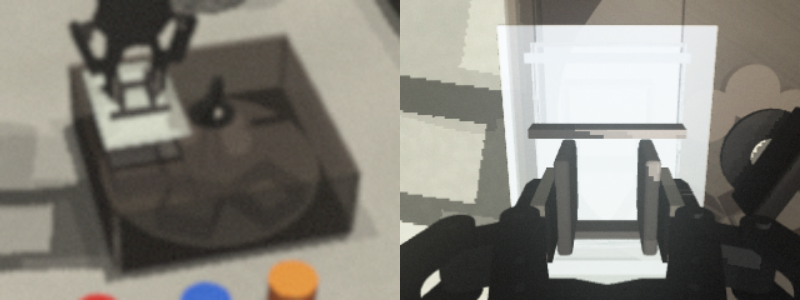

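The left crop shows the cover lifted clear under the gripper, and the right crop shows both tabs squeezed between the pads. I carry it to the clear patch.

Request:
move_arm --targets '[[[0,0,-0.03],0,20],[[0.02,-0.004,-0.015],0,20],[[0.035,-0.01,0],0,20],[[0.04,-0.013,0],0,20],[[0.04,-0.013,0],0,20],[[0.04,-0.013,0],0,20],[[0.04,-0.013,0],0,20],[[0.04,-0.013,0],0,20],[[0.04,-0.012,0],0,20],[[0.03,-0.009,0],0,20],[[0.012,-0.003,0],0,20],[[0,0,0],0,20]]'

```text
time: 8.05
tool_pos: [0.3987, 0.3419, 0.1747]
eef_rot: [-3.141, 0.0, 1.571]
contact_force: [-0.1, -1.1, -1.8]
grip_width: 0.0381
gripper_force: 36.6
```

Request:
move_arm --targets '[[[0,0,0.03],0,20],[[0,0,0.03],0,20],[[0,0,0.03],0,20],[[0,0,0.025],0,20],[[0,0,0.015],0,20],[[0,0,0.005],0,20],[[0,0,0],0,20],[[0,0,0],0,20]]'

```text
time: 8.85
tool_pos: [0.4005, 0.3407, 0.0412]
eef_rot: [3.14, -0.0, 1.568]
contact_force: [-0.6, -0.4, -1.1]
grip_width: 0.0381
gripper_force: 36.6
```

Request:
move_arm --targets '[[[0,0,0.008],0,20],[[0,0,0.006],0,20],[[0,0,0.003],0,20],[[0,0,0.001],0,20],[[0,0,0],0,20],[[0,0,0],0,20]]'

```text
time: 9.45
tool_pos: [0.3994, 0.3409, 0.0234]
eef_rot: [-3.141, 0.001, 1.569]
contact_force: [-4.7, -3.7, 11.7]
grip_width: 0.0383
gripper_force: 37.6
```

Request:
move_arm --targets '[[[0,0,0],0,60],[[0,0,0],0,100],[[0,0,0],0,100],[[0,0,0],0,100],[[0,0,0],0,100],[[0,0,0],0,100],[[0,0,-0.02],0,100],[[0,0,-0.035],0,100],[[0,0,-0.045],0,100],[[0,0,-0.045],0,100],[[0,0,-0.03],0,100],[[0,0,0],0,100]]'

```text
time: 10.65
tool_pos: [0.4024, 0.3425, 0.2029]
eef_rot: [3.133, -0.005, 1.569]
contact_force: [1.3, -0.3, 0.1]
grip_width: 0.0854
gripper_force: 0.0
```

Request:
move_arm --targets '[[[0,0,0],-0.143,100],[[0,0,0],-0.143,100],[[0,0,0],-0.143,100],[[0,0,0],-0.143,100],[[0,0,0],-0.143,100],[[0,0,0],-0.143,100],[[0,0,0],-0.143,100],[[0,0,0],-0.143,100],[[0,0,0],-0.143,100],[[0,0,0],-0.143,100],[[0,0,0],-0.143,100]]'

```text
time: 11.75
tool_pos: [0.3989, 0.3406, 0.196]
eef_rot: [-3.141, -0.002, -3.136]
contact_force: [0.1, -0.1, -0.4]
grip_width: 0.0855
gripper_force: 0.0
```

Request:
move_arm --targets '[[[0.004,-0.047,0],0,100],[[0,-0.047,0],0,100],[[0,-0.047,0],0,100],[[0,-0.047,0],0,100],[[0,-0.047,0],0,100],[[0,-0.047,0],0,100],[[0,-0.047,0],0,100],[[0,-0.047,0],0,80],[[0,-0.047,0],0,80],[[0,-0.047,0],0,80],[[0,-0.047,0],0,80],[[-0.01,-0.03,0],0,80]]'

```text
time: 12.95
tool_pos: [0.4043, -0.2088, 0.1964]
eef_rot: [3.141, -0.001, 3.139]
contact_force: [0.7, -0.3, 0.1]
grip_width: 0.0682
gripper_force: 0.0
```

```bash
python3 - <<'E'
from h import *
s=st();im,p=snap("wrist","w3.png");look("wrist","tin0");snap("top","t3.png")
look("top","tin0");look("top","cover");look("side","cover")
print(camera_params("wrist")["pose"][:3,3])
E
```

```text
t 12.95 tcp [ 0.4043 -0.2088  0.1964] rot [ 3.141e+00 -1.000e-03  3.139e+00] F [ 0.7 -0.3  0.1] w 0.0682 gf 0.0
tin0 wrist [([0.519, -0.237, 0.002], 0.96), ([0.61, -0.224, 0.002], 0.93), ([0.566, -0.316, -0.003], 0.91), ([0.342, -0.445, -0.0], 0.8), ([0.416, -0.223, -0.0], 0.76), ([0.437, -0.456, 0.002], 0.7)]
tin0 top [([0.342, -0.447, 0.002], 0.68), ([0.612, -0.227, 0.005], 0.67), ([0.437, -0.459, -0.0], 0.65), ([0.563, -0.318, -0.003], 0.54), ([0.41, -0.22, 0.003], 0.41)]
cover top []
cover side [([0.506, 0.006, 0.121], 0.85), ([0.592, 0.003, 0.108], 0.5), ([0.309, -0.276, -0.002], 0.31)]
[ 0.33764207 -0.20442921  0.33976546]
```

View pics/w3.png

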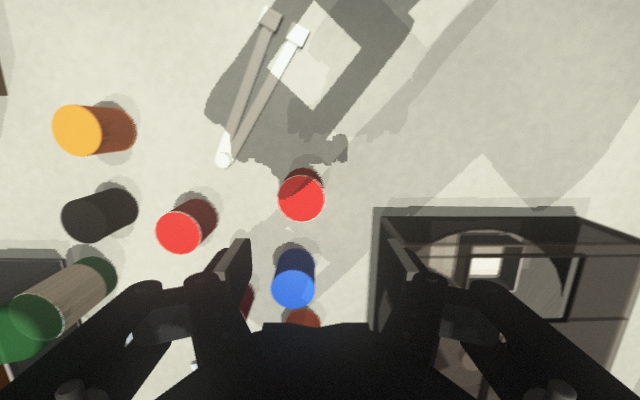

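```bash
cat >> h.py <<'E'
def reds(c,fn):
    im,p=snap(c,fn);h=cv2.cvtColor(im,cv2.COLOR_BGR2HSV)
    m=(((h[...,0]<5)|(h[...,0]>174))&(h[...,1]>150)&(h[...,2]>150)).astype(np.uint8)
    n,l,s,ce=cv2.connectedComponentsWithStats(m)
    for i in range(1,n):
        if s[i,4]>60:
            pts=cv2.convexHull(cv2.findNonZero((l==i).astype(np.uint8)))
            W=np.array([onz(p,*q[0],.058) for q in pts],np.float32);(x,y),r=cv2.minEnclosingCircle(W)
            print("red",c,ce[i].round(),"xy",round(x,4),round(y,4),"r",round(r,4))
E
python3 - <<'E'
from h import *
reds("wrist","w4.png");reds("top","t4.png")
E
```

```text
red wrist [298. 198.] xy 0.4108 -0.2225 r 0.0245
red wrist [174. 231.] xy 0.4493 -0.3573 r 0.0242
red top [389. 190.] xy 0.5633 -0.3153 r 0.0239
```

Two red tins show at (302,199) and (180,232) in the wrist picture, with A at (0.411,-0.2225) and B at (0.449,-0.357). I descend on A.

Request:
move_arm --targets '[[[-0.007,-0.014,0],0,90],[[0,0,0.03],0,90],[[0,0,0.03],0,90],[[0,0,0.03],0,90],[[0,0,0.02],0,90],[[0,0,0.01],0,90],[[0,0,0],0,90],[[0,0,0],0,90]]' --newtons 30

```text
time: 14.15
tool_pos: [0.4132, -0.2201, 0.0782]
eef_rot: [-3.141, 0.001, -3.141]
contact_force: [1.1, -0.7, 0.3]
grip_width: 0.0771
gripper_force: 0.0
```

Request:
move_arm --targets '[[[0.002,-0.002,0.018],0,90],[[0,0,0.015],0,90],[[0,0,0.007],0,90],[[0,0,0],0,90],[[0,0,0],0,50],[[0,0,0],0,45],[[0,0,0],0,45],[[0,0,0],0,45],[[0,0,0],0,45],[[0,0,0],0,45]]'

```text
time: 15.15
tool_pos: [0.4114, -0.2226, 0.0385]
eef_rot: [-3.14, 0.001, -3.141]
contact_force: [-0.3, 0.4, 6.5]
grip_width: 0.0487
gripper_force: 30.4
```

Request:
move_arm --targets '[[[0,0,-0.02],0,45],[[0,0,-0.04],0,45],[[0,0,-0.04],0,45],[[-0.006,0.01,-0.03],0,45],[[-0.012,0.03,0],0,45],[[-0.014,0.035,0],0,45],[[-0.014,0.035,0],0,45],[[-0.014,0.035,0],0,45],[[-0.014,0.035,0],0,45],[[-0.011,0.03,0],0,45],[[-0.006,0.017,0],0,45],[[0,0,0],0,45]]'

```text
time: 16.35
tool_pos: [0.5019, 0.0071, 0.1674]
eef_rot: [3.141, 0.0, -3.138]
contact_force: [0.0, -0.3, -1.7]
grip_width: 0.049
gripper_force: 32.0
```

```bash
python3 - <<'E'
from h import *
s=st();im,p=snap("wrist","w5.png")
for n in("hatch","pocket","knob","dispenser","cover"):look("wrist",n)
E
```

```text
t 16.35 tcp [0.5019 0.0071 0.1674] rot [ 3.141  0.    -3.138] F [ 0.  -0.3 -1.7] w 0.049 gf 32.0
hatch wrist []
pocket wrist [([0.543, -0.071, 0.014], 0.93), ([0.503, 0.001, 0.017], 0.73)]
knob wrist [([0.59, 0.003, 0.109], 0.91)]
dispenser wrist []
cover wrist []
```

View pics/w5.png

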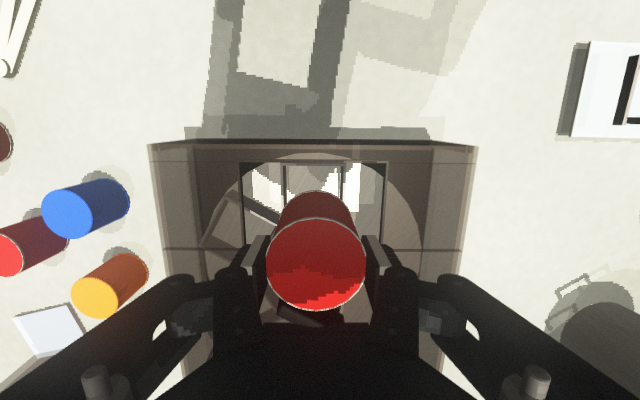

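```bash
python3 - <<'E'
from h import *
p=camera_params("wrist")
for u,v,z in((241,163,.09),(386,163,.09),(284,166,.044),(343,166,.044),(149,144,.09),(478,147,.09)):print(u,v,z,onz(p,u,v,z).round(4))
E
```

```text
241 163 0.09 [ 0.4631 -0.0543]
386 163 0.09 [0.4631 0.0603]
284 166 0.044 [ 0.4721 -0.0256]
343 166 0.044 [0.4721 0.0308]
149 144 0.09 [ 0.448  -0.1258]
478 147 0.09 [0.4503 0.132 ]
```

Request:
move_arm --targets '[[[0,-0.004,0],0,45],[[0,0,0.02],0,45],[[0,0,0.02],0,45],[[0,0,0.015],0,45],[[0,0,0.01],0,45],[[0,0,0],0,45],[[0,0,0],0,45]]'

```text
time: 17.35
tool_pos: [0.5019, 0.0006, 0.1027]
eef_rot: [-3.141, 0.0, 3.141]
contact_force: [0.4, 0.2, -0.4]
grip_width: 0.0492
gripper_force: 32.0
```

Request:
move_arm --targets '[[[0,0.002,0.012],0,45],[[0,0,0.012],0,45],[[0,0,0.011],0,45],[[0,0,0.008],0,45],[[0,0,0.004],0,45],[[0,0,0.002],0,45],[[0,0,0],0,45],[[0,0,0],0,45]]'

```text
time: 18.15
tool_pos: [0.502, 0.0029, 0.0536]
eef_rot: [-3.141, 0.001, -3.141]
contact_force: [0.1, 0.5, -1.3]
grip_width: 0.0485
gripper_force: 32.1
```

Nearly down, so I lower 2 mm more, release to about 65 mm and lift out.

Request:
move_arm --targets '[[[0,0,0.001],0,45],[[0,0,0.001],0,45],[[0,0,0],0,58],[[0,0,0],0,76],[[0,0,0],0,76],[[0,0,0],0,76],[[0,0,0],0,76],[[0,0,-0.02],0,76],[[0,0,-0.04],0,76],[[0,0,-0.04],0,76],[[0,0,-0.04],0,76],[[0,0,0],0,76]]'

```text
time: 19.35
tool_pos: [0.5053, 0.0022, 0.1975]
eef_rot: [-3.139, 0.011, -3.141]
contact_force: [0.2, -0.3, -0.2]
grip_width: 0.0649
gripper_force: 0.0
```

```bash
python3 - <<'E'
from h import *
st();im,p=snap("wrist","w6.png");look("wrist","tin0");look("wrist","pocket");look("wrist","knob")
cv2.imwrite("pics/w6c.png",cv2.resize(im[100:400,130:500],(740,600)))
reds("top","t6.png")
E
```

```text
t 19.35 tcp [0.5053 0.0022 0.1975] rot [-3.139  0.011 -3.141] F [ 0.2 -0.3 -0.2] w 0.0649 gf 0.0
tin0 wrist [([0.612, -0.224, 0.004], 0.97), ([0.567, -0.313, 0.002], 0.77), ([0.521, -0.239, 0.001], 0.65), ([0.505, 0.001, 0.016], 0.63), ([0.451, -0.358, -0.002], 0.59)]
pocket wrist [([0.543, -0.073, 0.012], 0.84)]
knob wrist [([0.593, 0.001, 0.112], 0.59), ([0.707, 0.394, -0.004], 0.36)]
red top [389. 190.] xy 0.5635 -0.315 r 0.0238
red top [403. 222.] xy 0.4509 -0.3542 r 0.0241
```

View pics/w6c.png

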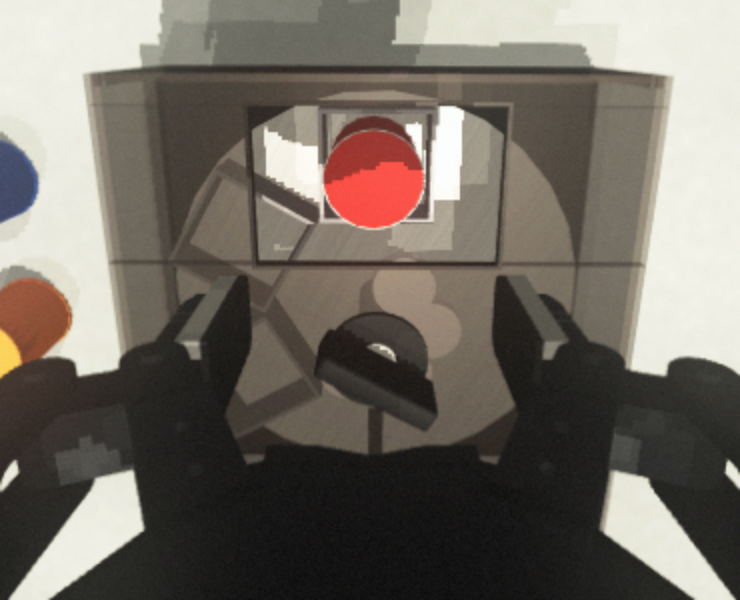

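The crop shows the red tin upright in the hatch pocket at (375,180), and the knob bar slanted at the 60° stop. I now go to the knob.

Request:
move_arm --targets '[[[-0.03,0,0],-0.131,60],[[0,0,0],-0.131,60],[[0,0,0],-0.131,60],[[0,0,0],-0.131,60],[[0,0,0],-0.131,60],[[0,0,0],-0.131,60],[[0,0,0],-0.131,60],[[0,0,0],-0.13,60],[[0,0,0],0,60],[[0,0,0],0,60]]'

```text
time: 20.6
tool_pos: [0.5309, 0.0031, 0.19]
eef_rot: [3.139, -0.001, -2.098]
contact_force: [-0.3, 0.2, 0.5]
grip_width: 0.051
gripper_force: 0.0
```

Request:
move_arm --targets '[[[-0.015,-0.0255,0],0,60],[[-0.015,-0.0255,0.01],0,60],[[0,0,0.03],0,60],[[0,0,0.02],0,60],[[0,0,0.01],0,60],[[0,0,0],0,60],[[0,0,0],0,60]]'

```text
time: 21.3
tool_pos: [0.5911, 0.0034, 0.1219]
eef_rot: [-3.141, 0.0, -2.095]
contact_force: [0.3, 0.9, 0.8]
grip_width: 0.0512
gripper_force: 0.0
```

```bash
python3 - <<'E'
from h import *
s=st();im,p=snap("wrist","w7.png");look("wrist","knob");print(s["joint_pos"])
cv2.imwrite("pics/w7c.png",cv2.resize(im[150:400,160:480],(640,500)))
E
```

```text
t 21.3 tcp [0.5911 0.0034 0.1219] rot [-3.141  0.    -2.095] F [0.3 0.9 0.8] w 0.0512 gf 0.0
knob wrist [([0.592, 0.004, 0.108], 0.82)]
[-1.94943475e-01  3.33248220e-01  1.65482837e+00  2.74569946e-06
  1.15283814e+00 -2.81196658e+00]
```

View pics/w7c.png

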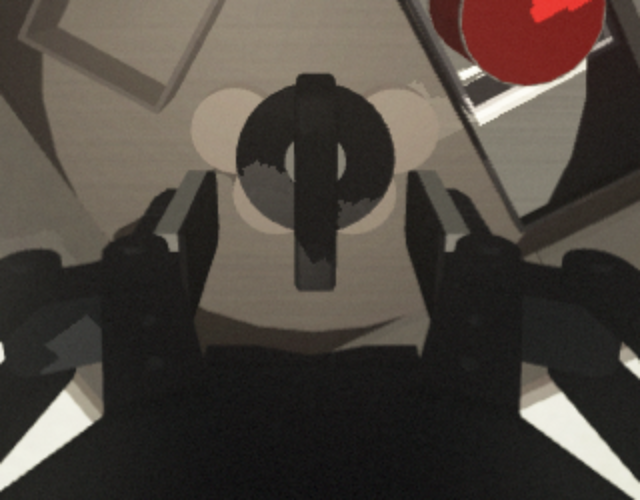

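The knob is centred between the fingers and upright in the crop at (316,180). I grip it and turn -60°.

Request:
move_arm --targets '[[[0,0,0.01],0,60],[[0,0,0.01],0,60],[[0,0,0.001],0,60],[[0,0,0],0,10],[[0,0,0],0,5],[[0,0,0],0,5],[[0,0,0],0,5],[[0,0,0],0,5],[[0,0,0],0,5]]'

```text
time: 22.3
tool_pos: [0.5902, 0.0038, 0.1006]
eef_rot: [3.14, -0.0, -2.094]
contact_force: [-4.5, 1.5, 4.4]
grip_width: 0.0111
gripper_force: 31.7
```

Request:
move_arm --targets '[[[0,0,0],0.105,5],[[0,0,0],0.105,5],[[0,0,0],0.105,5],[[0,0,0],0.105,5],[[0,0,0],0.105,5],[[0,0,0],0.105,5],[[0,0,0],0.105,5],[[0,0,0],0.105,5],[[0,0,0],0.105,5],[[0,0,0],0.102,5],[[0,0,0],0,5],[[0,0,0],0,5]]'

```text
time: 23.5
tool_pos: [0.59, 0.0041, 0.1006]
eef_rot: [3.141, -0.002, -3.141]
contact_force: [-5.8, 3.5, 4.9]
grip_width: 0.0118
gripper_force: 31.8
```

Request:
move_arm --targets '[[[0,0,0],0,30],[[0,0,0],0,60],[[0,0,0],0,60],[[0,0,0],0,60],[[0,0,-0.02],0,60],[[0,0,-0.04],0,60],[[0,0,-0.04],0,60],[[0.014,-0.036,0],0,90],[[0.014,-0.036,0],0,90],[[0.014,-0.036,0],0,90],[[0.014,-0.036,0],0,90]]'

```text
time: 24.6
tool_pos: [0.5342, -0.1418, 0.2005]
eef_rot: [-3.141, 0.001, -3.141]
contact_force: [1.3, 0.6, 0.2]
grip_width: 0.0771
gripper_force: 0.0
```

Request:
move_arm --targets '[[[0.014,-0.036,0],0,90],[[0.014,-0.036,0],0,90],[[0.014,-0.036,0],0,90],[[0.014,-0.036,0],0,90],[[0.014,-0.036,0],0,90],[[0.014,-0.036,0],0,90],[[0,0,0],0,90],[[0,0,0],0,90]]'

```text
time: 25.4
tool_pos: [0.4504, -0.3573, 0.2001]
eef_rot: [3.141, 0.0, 3.14]
contact_force: [0.2, -0.2, -0.4]
grip_width: 0.0768
gripper_force: 0.0
```

```bash
python3 - <<'E'
from h import *
st();reds("wrist","w8.png");reds("top","t8.png")
look("top","pocket");look("top","knob")
im=cv2.imread("pics/t8.png")
cv2.imwrite("pics/t8c.png",cv2.resize(im[130:280,250:450],(800,600)))
E
```

```text
t 25.4 tcp [ 0.4504 -0.3573  0.2001] rot [3.141 0.    3.14 ] F [ 0.2 -0.2 -0.4] w 0.0768 gf 0.0
red wrist [315. 190.] xy 0.4491 -0.3567 r 0.0244
red wrist [350. 285.] xy 0.5621 -0.317 r 0.0243
red top [389. 190.] xy 0.5633 -0.3153 r 0.0239
pocket top [([0.503, 0.002, 0.016], 0.97), ([0.545, -0.066, 0.013], 0.92), ([0.545, 0.09, 0.014], 0.73), ([0.399, 0.344, 0.012], 0.17)]
knob top [([0.586, 0.001, 0.107], 0.69)]
```

View pics/t8c.png

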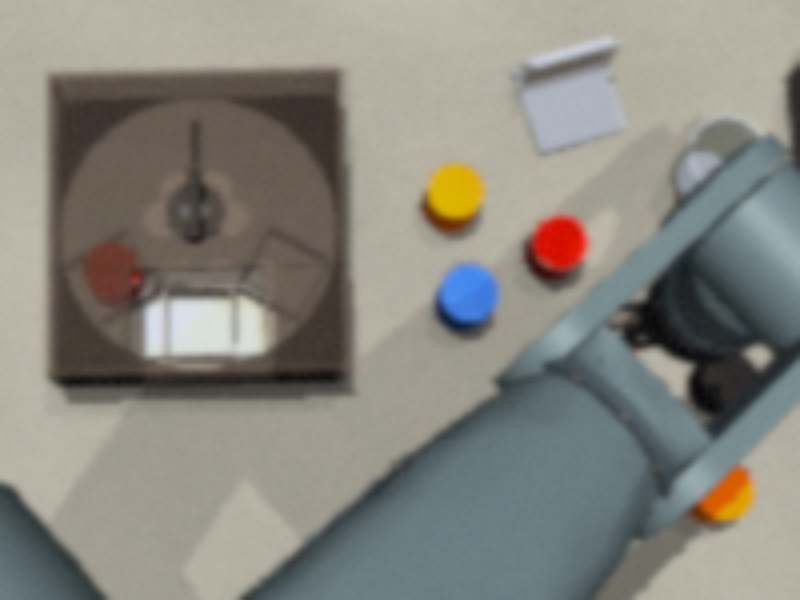

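The carousel is at its 0 stop with an empty pocket under the hatch, and the loaded tin shows at crop (110,272). I grasp tin B.

Request:
move_arm --targets '[[[0.001,0.0005,0.02],0,90],[[0,0,0.03],0,90],[[0,0,0.03],0,90],[[0,0,0.03],0,90],[[0,0,0.02],0,90],[[0,0,0.015],0,90],[[0,0,0.01],0,90],[[0,0,0.005],0,90],[[0,0,0.002],0,90],[[0,0,0],0,90]]'

```text
time: 26.6
tool_pos: [0.4502, -0.3564, 0.0389]
eef_rot: [-3.141, 0.001, -3.141]
contact_force: [-0.4, 0.1, 0.8]
grip_width: 0.077
gripper_force: 0.0
```

Request:
move_arm --targets '[[[0,0,0],0,50],[[0,0,0],0,45],[[0,0,0],0,45],[[0,0,0],0,45],[[0,0,0],0,45],[[0,0,0],0,45],[[0,0,-0.02],0,45],[[0,0,-0.04],0,45],[[0,0,-0.04],0,45],[[0,0,-0.03],0,45],[[0,0,0],0,45]]'

```text
time: 27.7
tool_pos: [0.4519, -0.3585, 0.1736]
eef_rot: [-3.134, 0.006, -3.141]
contact_force: [-0.0, -2.2, -0.1]
grip_width: 0.0489
gripper_force: 31.6
```

Request:
move_arm --targets '[[[-0.002,0.015,0],0,45],[[-0.005,0.035,0],0,45],[[-0.006,0.04,0],0,45],[[-0.006,0.04,0],0,45],[[-0.006,0.04,0],0,45],[[-0.006,0.04,0],0,45],[[-0.006,0.04,0],0,45],[[-0.006,0.04,0],0,45],[[-0.005,0.037,0],0,45],[[-0.004,0.033,0],0,45],[[0,0,0],0,45],[[0,0,0],0,45]]'

```text
time: 28.9
tool_pos: [0.5002, 0.0053, 0.1665]
eef_rot: [3.141, -0.003, -3.139]
contact_force: [0.4, -0.4, -0.8]
grip_width: 0.0486
gripper_force: 31.7
```

Request:
move_arm --targets '[[[-0.001,-0.001,0.02],0,45],[[0,0,0.02],0,45],[[0,0,0.02],0,45],[[0,0,0.01],0,45],[[0,0,0],0,45],[[0,0,0],0,45]]'

```text
time: 29.5
tool_pos: [0.5028, 0.0024, 0.0985]
eef_rot: [-3.142, -0.0, 3.141]
contact_force: [0.2, 0.1, -0.5]
grip_width: 0.0485
gripper_force: 31.7
```

Request:
move_arm --targets '[[[0,0.0005,0.012],0,45],[[0,0,0.012],0,45],[[0,0,0.012],0,45],[[0,0,0.006],0,45],[[0,0,0.003],0,45],[[0,0,0.001],0,45],[[0,0,0],0,45],[[0,0,0],0,45]]'

```text
time: 30.3
tool_pos: [0.5023, 0.0036, 0.0534]
eef_rot: [3.142, -0.002, -3.141]
contact_force: [-7.8, 1.1, 15.1]
grip_width: 0.049
gripper_force: 33.3
```

Request:
move_arm --targets '[[[0,0,0],0,58],[[0,0,0],0,76],[[0,0,0],0,76],[[0,0,0],0,76],[[0,0,0],0,76],[[0,0,-0.02],0,76],[[0,0,-0.04],0,76],[[0,0,-0.03],0,76],[[0,0,-0.03],0,76],[[0,0,0],0,60],[[0,0,0],0,60]]'

```text
time: 31.4
tool_pos: [0.5031, 0.0034, 0.1727]
eef_rot: [-3.141, 0.001, -3.141]
contact_force: [-0.2, 0.2, -0.5]
grip_width: 0.0514
gripper_force: 0.0
```

```bash
python3 - <<'E'
from h import *
st();reds("wrist","w9.png");look("wrist","tin0");look("wrist","knob");reds("top","t9.png")
E
```

```text
t 31.4 tcp [0.5031 0.0034 0.1727] rot [-3.141e+00  1.000e-03 -3.141e+00] F [-0.2  0.2 -0.5] w 0.0514 gf 0.0
red wrist [316. 198.] xy 0.504 0.0042 r 0.0259
red wrist [ 13. 253.] xy 0.5625 -0.3172 r 0.0241
tin0 wrist [([0.505, -0.001, 0.01], 0.96), ([0.548, 0.08, 0.013], 0.9), ([0.61, -0.223, 0.004], 0.82), ([0.566, -0.315, -0.002], 0.79), ([0.519, -0.235, 0.006], 0.65)]
knob wrist [([0.591, 0.003, 0.108], 0.95)]
red top [389. 190.] xy 0.5633 -0.3147 r 0.0241
```

Request:
move_arm --targets '[[[-0.03,0,0],0,60],[[-0.03,0,0],0,60],[[-0.027,0,0],0,60],[[0,0,0.015],0,60],[[0,0,0.02],0,60],[[0,0,0.015],0,60],[[0,0,0],0,60],[[0,0,0],0,60]]'

```text
time: 32.4
tool_pos: [0.5889, 0.0035, 0.1216]
eef_rot: [3.141, -0.002, -3.141]
contact_force: [0.1, 0.3, -0.4]
grip_width: 0.0513
gripper_force: 0.0
```

Request:
move_arm --targets '[[[-0.001,0,0.01],0,60],[[0,0,0.01],0,60],[[0,0,0.001],0,60],[[0,0,0],0,10],[[0,0,0],0,5],[[0,0,0],0,5],[[0,0,0],0,5],[[0,0,0],0,5],[[0,0,0],0,5]]'

```text
time: 33.3
tool_pos: [0.5911, 0.0041, 0.1018]
eef_rot: [3.141, 0.001, -3.141]
contact_force: [-0.6, 5.4, 2.6]
grip_width: 0.0115
gripper_force: 33.2
```

Request:
move_arm --targets '[[[0,0,0],0.105,5],[[0,0,0],0.105,5],[[0,0,0],0.105,5],[[0,0,0],0.105,5],[[0,0,0],0.105,5],[[0,0,0],0.105,5],[[0,0,0],0.105,5],[[0,0,0],0.105,5],[[0,0,0],0.105,5],[[0,0,0],0.102,5],[[0,0,0],0,5],[[0,0,0],0,5]]'

```text
time: 34.5
tool_pos: [0.5907, 0.0035, 0.1018]
eef_rot: [-3.141, -0.0, 2.097]
contact_force: [-2.0, 3.9, 5.5]
grip_width: 0.0109
gripper_force: 33.5
```

Request:
move_arm --targets '[[[0,0,0],0,30],[[0,0,0],0,60],[[0,0,0],0,60],[[0,0,0],0,60],[[0,0,-0.02],0,60],[[0,0,-0.04],0,60],[[0,0,-0.04],0,60],[[0,0,0],0,90],[[0,0,0],0,90]]'

```text
time: 35.4
tool_pos: [0.5915, 0.0032, 0.2025]
eef_rot: [3.14, 0.002, 2.095]
contact_force: [-0.1, -0.5, -0.4]
grip_width: 0.0763
gripper_force: 0.0
```

Request:
move_arm --targets '[[[0,0,0],-0.105,90],[[0,0,0],-0.105,90],[[0,0,0],-0.105,90],[[0,0,0],-0.105,90],[[0,0,0],-0.105,90],[[0,0,0],-0.105,90],[[0,0,0],-0.105,90],[[0,0,0],-0.105,90],[[0,0,0],-0.105,90],[[0,0,0],-0.102,90],[[0,0,0],0,90]]'

```text
time: 36.5
tool_pos: [0.5896, 0.0036, 0.1992]
eef_rot: [3.141, -0.003, -3.14]
contact_force: [-0.1, 0.5, -0.1]
grip_width: 0.0767
gripper_force: 0.0
```

Request:
move_arm --targets '[[[0.003,-0.035,0],0,90],[[0.003,-0.04,0],0,90],[[0.003,-0.04,0],0,90],[[0.003,-0.04,0],0,90],[[0.003,-0.04,0],0,90],[[0.003,-0.04,0],0,90],[[0.003,-0.04,0],0,90],[[0.003,-0.035,0],0,90],[[0.004,-0.01,0],0,90],[[0,0,0],0,90],[[0,0,0],0,90]]'

```text
time: 37.6
tool_pos: [0.5625, -0.3153, 0.2004]
eef_rot: [3.14, -0.001, 3.141]
contact_force: [0.7, 0.5, -1.5]
grip_width: 0.0766
gripper_force: 0.0
```

```bash
python3 - <<'E'
from h import *
st();reds("wrist","w10.png");reds("top","t10.png")
look("top","pocket");look("top","tin0");look("top","knob")
im=cv2.imread("pics/t10.png")
cv2.imwrite("pics/t10c.png",cv2.resize(im[130:280,250:450],(800,600)))
E
```

```text
t 37.6 tcp [ 0.5625 -0.3153  0.2004] rot [ 3.140e+00 -1.000e-03  3.141e+00] F [ 0.7  0.5 -1.5] w 0.0766 gf 0.0
red wrist [313. 191.] xy 0.5622 -0.3172 r 0.0244
pocket top [([0.503, 0.008, 0.013], 0.86)]
tin0 top [([0.343, -0.444, -0.001], 0.7), ([0.437, -0.461, -0.001], 0.67), ([0.611, -0.225, 0.004], 0.61)]
knob top [([0.589, 0.0, 0.106], 0.59)]
```

View pics/t10c.png

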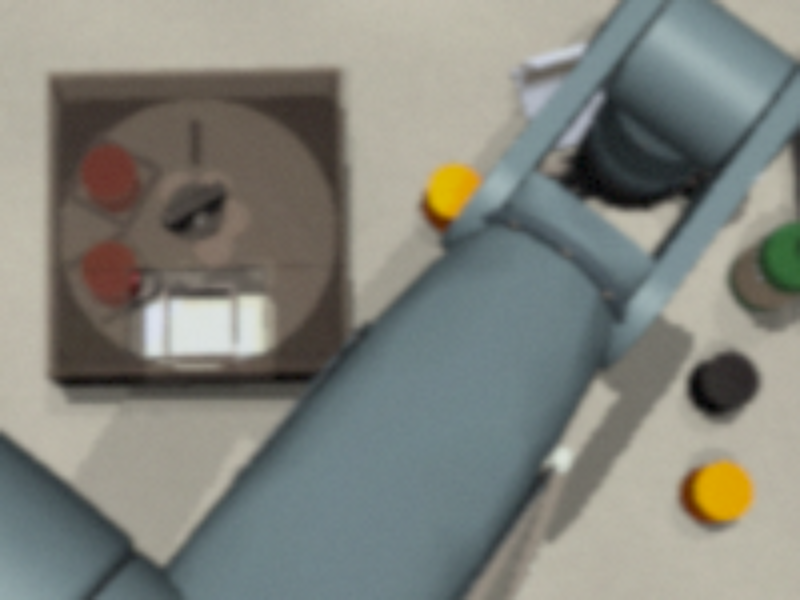

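Two tins are loaded, at crop (110,178) and (110,272), and the empty pocket2 is under the hatch. I grasp tin C.

Request:
move_arm --targets '[[[0,-0.002,0.02],0,90],[[0,0,0.03],0,90],[[0,0,0.03],0,90],[[0,0,0.03],0,90],[[0,0,0.02],0,90],[[0,0,0.015],0,90],[[0,0,0.01],0,90],[[0,0,0.005],0,90],[[0,0,0.002],0,90],[[0,0,0],0,90]]'

```text
time: 38.85
tool_pos: [0.5633, -0.3189, 0.04]
eef_rot: [-3.141, 0.001, -3.141]
contact_force: [-0.4, -0.3, 0.2]
grip_width: 0.0768
gripper_force: 0.0
```

Request:
move_arm --targets '[[[0,0,0],0,50],[[0,0,0],0,45],[[0,0,0],0,45],[[0,0,0],0,45],[[0,0,0],0,45],[[0,0,0],0,45],[[0,0,-0.02],0,45],[[0,0,-0.04],0,45],[[0,0,-0.04],0,45],[[0,0,-0.03],0,45],[[0,0,0],0,45]]'

```text
time: 39.95
tool_pos: [0.5653, -0.3205, 0.1751]
eef_rot: [-3.135, 0.007, -3.141]
contact_force: [0.7, 0.4, -0.6]
grip_width: 0.049
gripper_force: 31.7
```

Request:
move_arm --targets '[[[0.004,0.015,0],0,45],[[0.006,0.03,0],0,45],[[0.007,0.037,0],0,45],[[0.007,0.037,0],0,45],[[0.007,0.037,0],0,45],[[0.007,0.037,0],0,45],[[0.007,0.037,0],0,45],[[0.007,0.037,0],0,45],[[0.005,0.03,0],0,45],[[0.003,0.023,0],0,45],[[0,0,0],0,45],[[0,0,0],0,45]]'

```text
time: 41.15
tool_pos: [0.5021, 0.0017, 0.1683]
eef_rot: [-3.142, -0.002, -3.14]
contact_force: [-0.8, -0.1, -0.7]
grip_width: 0.0486
gripper_force: 31.7
```

Request:
move_arm --targets '[[[0,0,0.02],0,45],[[0,0,0.02],0,45],[[0,0,0.02],0,45],[[0,0,0.01],0,45],[[0,0,0],0,45],[[0,0,0],0,45]]'

```text
time: 41.75
tool_pos: [0.5031, 0.0008, 0.0996]
eef_rot: [-3.141, 0.0, 3.141]
contact_force: [0.3, 0.4, -0.3]
grip_width: 0.0485
gripper_force: 31.7
```

Request:
move_arm --targets '[[[0.001,0.002,0.012],0,45],[[0,0,0.012],0,45],[[0,0,0.012],0,45],[[0,0,0.006],0,45],[[0,0,0.003],0,45],[[0,0,0.001],0,45],[[0,0,0],0,45],[[0,0,0],0,45]]'

```text
time: 42.55
tool_pos: [0.5014, 0.0036, 0.0546]
eef_rot: [-3.142, -0.001, -3.141]
contact_force: [-9.3, 1.7, 15.7]
grip_width: 0.0487
gripper_force: 33.3
```

Request:
move_arm --targets '[[[0,0,0],0,58],[[0,0,0],0,76],[[0,0,0],0,76],[[0,0,0],0,76],[[0,0,0],0,76],[[0,0,-0.02],0,76],[[0,0,-0.04],0,76],[[0,0,-0.04],0,76],[[0,0,-0.04],0,76],[[0,0,0],0,76],[[0,0,0],0,76]]'

```text
time: 43.65
tool_pos: [0.5024, 0.0033, 0.1942]
eef_rot: [-3.141, 0.003, -3.141]
contact_force: [0.2, 0.1, -0.7]
grip_width: 0.0646
gripper_force: 0.0
```

```bash
python3 - <<'E'
from h import *
st();reds("wrist","w11.png");look("wrist","tin0");look("wrist","knob")
im=cv2.imread("pics/w11.png")
cv2.imwrite("pics/w11c.png",cv2.resize(im[100:400,130:500],(740,600)))
E
```

```text
t 43.65 tcp [0.5024 0.0033 0.1942] rot [-3.141e+00  3.000e-03 -3.141e+00] F [ 0.2  0.1 -0.7] w 0.0646 gf 0.0
red wrist [316. 192.] xy 0.5028 0.0042 r 0.0258
tin0 wrist [([0.502, 0.009, 0.01], 0.97), ([0.608, -0.221, 0.006], 0.75), ([0.547, 0.078, 0.013], 0.74), ([0.521, -0.236, 0.003], 0.6)]
knob wrist []
```

View pics/w11c.png

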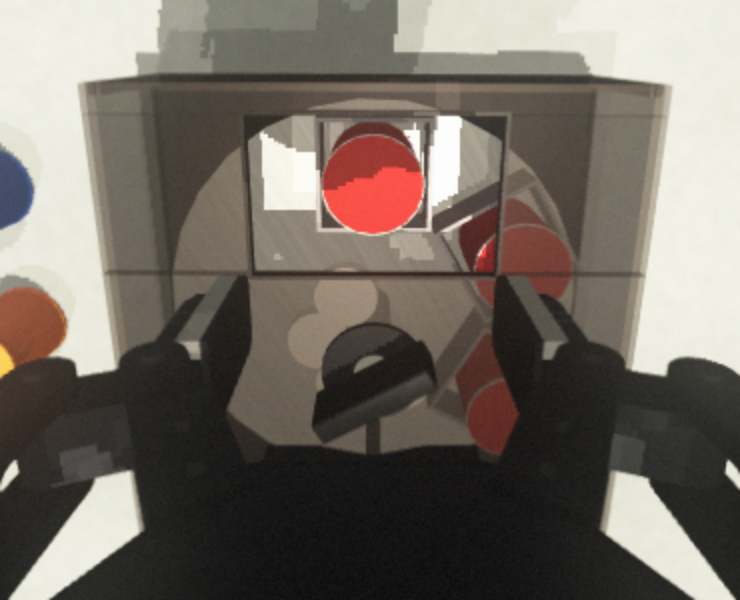

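Request:
move_arm --targets '[[[0.004,0.02,0],0,100],[[0.01,0.035,0],0,100],[[0.012,0.04,0],0,100],[[0.012,0.04,0],0,100],[[0.012,0.04,0],0,100],[[0.012,0.04,0],0,100],[[0.012,0.04,0],0,100],[[0.012,0.04,0],0,100],[[0.012,0.03,0],0,100],[[0.004,0.013,0],0,100],[[0,0,0],0,100]]'

```text
time: 44.9
tool_pos: [0.3985, 0.3421, 0.1919]
eef_rot: [-3.14, -0.002, -3.139]
contact_force: [0.4, 0.6, -0.7]
grip_width: 0.0854
gripper_force: 0.0
```

Request:
move_arm --targets '[[[0,0,0],0.143,100],[[0,0,0],0.143,100],[[0,0,0],0.143,100],[[0,0,0],0.143,100],[[0,0,0],0.143,100],[[0,0,0],0.143,100],[[0,0,0],0.143,100],[[0,0,0],0.143,100],[[0,0,0],0.143,100],[[0,0,0],0.143,100],[[0,0,0],0.141,100],[[0,0,0],0,100]]'

```text
time: 46.1
tool_pos: [0.4003, 0.3397, 0.1926]
eef_rot: [-3.141, 0.001, 1.568]
contact_force: [-0.3, -0.7, 0.6]
grip_width: 0.0856
gripper_force: 0.0
```

```bash
python3 - <<'E'
from h import *
st();im,p=snap("wrist","w12.png");look("wrist","cover");look("side","cover")
m=(im.min(2)>225).astype(np.uint8)
n,l,s,c=cv2.connectedComponentsWithStats(m)
i=1+s[1:,4].argmax();print(s[i],c[i])
W=np.array([onz(p,*q[0],.017) for q in cv2.convexHull(cv2.findNonZero((l==i).astype(np.uint8)))],np.float32)
print(cv2.minAreaRect(W))
cv2.imwrite("pics/w12c.png",cv2.resize(im[60:360,120:520],(800,600)))
E
```

```text
t 46.1 tcp [0.4003 0.3397 0.1926] rot [-3.141e+00  1.000e-03  1.568e+00] F [-0.3 -0.7  0.6] w 0.0856 gf 0.0
cover wrist [([0.395, 0.342, 0.011], 0.96)]
cover side [([0.506, 0.006, 0.121], 0.85), ([0.592, 0.003, 0.108], 0.5), ([0.309, -0.276, -0.002], 0.31)]Traceback (most recent call last):
  File "<stdin>", line 5, in <module>
ValueError: attempt to get argmax of an empty sequence
```

The crop shows all three tins upright in their own pockets, the last one under the hatch at (373,185). Next I measure the cover numerically.

```bash
python3 - <<'E'
from h import *
im=cv2.imread("pics/w12.png");p=camera_params("wrist")
for x,y in((.4,.341),):
    P=[proj(p,[x+a*.046,y+b*.068,.017]) for a,b in((-1,-1),(1,-1),(1,1),(-1,1))];print(np.round(P))
P=np.array(P);u0,v0=P.min(0).astype(int)-12;u1,v1=P.max(0).astype(int)+12
g=im.min(2);print(u0,v0,u1,v1)
for v in (v0+25,v0+45,):print("row",v,g[v,u0:u1].tolist())
for u in (u0+22,(u0+u1)//2):print("col",u,g[v0:v1,u].tolist())
E
```

```text
[[279. 237.]
 [354. 238.]
 [358. 123.]
 [275. 123.]]
262 110 370 249
row 135 [153, 153, 155, 153, 153, 153, 155, 165, 167, 160, 166, 134, 195, 199, 199, 202, 198, 199, 194, 196, 195, 188, 187, 185, 187, 187, 184, 187, 188, 186, 190, 185, 188, 188, 189, 188, 186, 190, 189, 188, 185, 189, 190, 187, 191, 188, 186, 190, 188, 188, 188, 189, 188, 189, 189, 189, 191, 188, 191, 190, 188, 189, 188, 188, 191, 191, 191, 191, 189, 190, 191, 191, 189, 190, 191, 191, 190, 188, 189, 190, 190, 188, 190, 187, 191, 197, 197, 201, 199, 198, 202, 212, 209, 203, 148, 146, 159, 162, 167, 161, 165, 164, 164, 160, 161, 163, 163, 163]
row 155 [154, 154, 155, 152, 153, 153, 154, 156, 153, 152, 154, 151, 101, 201, 200, 201, 201, 202, 198, 194, 198, 196, 199, 195, 193, 195, 196, 196, 198, 199, 197, 197, 196, 194, 195, 195, 197, 194, 195, 198, 196, 195, 198, 198, 200, 198, 198, 197, 198, 198, 197, 198, 200, 198, 200, 197, 198, 199, 200, 198, 197, 196, 197, 199, 196, 198, 199, 196, 197, 200, 195, 197, 196, 196, 197, 196, 197, 198, 195, 197, 198, 197, 196, 196, 198, 197, 199, 199, 196, 200, 211, 209, 209, 174, 147
[... 763 characters left out ...]
]
col 316 [163, 164, 163, 167, 164, 164, 165, 168, 166, 164, 153, 196, 200, 200, 199, 197, 194, 199, 198, 198, 197, 194, 186, 190, 191, 189, 197, 198, 199, 198, 196, 197, 196, 195, 196, 197, 196, 198, 197, 197, 199, 198, 197, 192, 199, 200, 200, 197, 196, 132, 95, 157, 158, 154, 189, 198, 197, 199, 197, 199, 197, 195, 196, 198, 194, 195, 195, 196, 199, 198, 196, 198, 200, 194, 195, 196, 197, 198, 197, 197, 196, 198, 195, 196, 198, 197, 194, 195, 199, 197, 111, 64, 73, 101, 88, 83, 195, 195, 196, 197, 195, 195, 197, 196, 196, 196, 194, 196, 194, 191, 194, 190, 188, 183, 189, 185, 192, 194, 194, 196, 197, 195, 197, 198, 212, 209, 158, 161, 159, 161, 159, 159, 158, 160, 162, 155, 160, 160, 159]
```

Request:
move_arm --targets '[[[0.001,-0.001,0.02],0,100],[[0,0,0.04],0,100],[[0,0,0.04],0,100],[[0,0,0.02],0,100],[[0,0,0],0,100],[[0,0,0],0,100]]' --newtons 35

```text
time: 46.85
tool_pos: [0.399, 0.3423, 0.0736]
eef_rot: [-3.141, 0.0, 1.572]
contact_force: [0.5, -0.1, 0.0]
grip_width: 0.0855
gripper_force: 0.0
```

Request:
move_arm --targets '[[[-0.001,0,0.02],0.002,100],[[0,0,0.015],0,100],[[0,0,0.01],0,100],[[0,0,0.004],0,100],[[0,0,0],0,100],[[0,0,0],0,60],[[0,0,0],0,40],[[0,0,0],0,20],[[0,0,0],0,20],[[0,0,0],0,20],[[0,0,0],0,20],[[0,0,0],0,20]]'

```text
time: 48.05
tool_pos: [0.4013, 0.3427, 0.0273]
eef_rot: [3.136, -0.003, 1.569]
contact_force: [-0.0, -0.6, 13.3]
grip_width: 0.0378
gripper_force: 35.3
```

Request:
move_arm --targets '[[[0,0,-0.01],0,20],[[0,0,-0.03],0,20],[[0,0,-0.04],0,20],[[0,0,-0.04],0,20],[[0,0,-0.03],0,20],[[0,0,0],0,20],[[0,0,0],0,20]]'

```text
time: 48.75
tool_pos: [0.3986, 0.3414, 0.1746]
eef_rot: [3.141, -0.0, 1.569]
contact_force: [0.0, -1.2, -2.5]
grip_width: 0.038
gripper_force: 36.5
```

```bash
python3 - <<'E'
from h import *
st();im,p=snap("wrist","w13.png")
for f,zr in(("w2.png",-.0106),("w13.png",-.0143)):
    g=cv2.imread("pics/"+f).min(2).astype(int)
    # plate edges by hsv
    for v in(120,140):print(f,"row",v,g[v,210:425:1].tolist())
    for u in(260,):print(f,"col",u,g[80:140,u].tolist())
E
```

```text
t 48.75 tcp [0.3986 0.3414 0.1746] rot [ 3.141 -0.     1.569] F [ 0.  -1.2 -2.5] w 0.038 gf 36.5
w2.png row 120 [200, 203, 203, 203, 200, 203, 203, 203, 205, 207, 204, 208, 206, 207, 206, 207, 206, 209, 226, 231, 231, 232, 231, 233, 216, 199, 199, 186, 179, 179, 183, 185, 179, 170, 171, 172, 174, 172, 170, 173, 168, 168, 169, 170, 172, 170, 163, 147, 169, 190, 187, 190, 190, 186, 209, 210, 209, 209, 208, 208, 210, 208, 210, 209, 213, 211, 210, 213, 210, 212, 212, 210, 213, 214, 212, 212, 214, 213, 215, 213, 213, 214, 216, 215, 216, 214, 215, 220, 224, 222, 222, 223, 223, 223, 226, 224, 225, 223, 226, 225, 225, 223, 226, 225, 222, 224, 225, 226, 223, 223, 225, 222, 223, 225, 224, 222, 223, 225, 224, 224, 225, 221, 223, 225, 225, 225, 224, 222, 223, 221, 224, 223, 222, 223, 222, 222, 222, 221, 220, 221, 222, 220, 219, 220, 224, 221, 222, 222, 217, 219, 219, 221, 219, 221, 220, 217, 221, 219, 215, 216, 217, 218, 217, 214, 209, 186, 167, 186, 200, 201, 200, 201, 199, 200, 199, 197, 196, 198, 194, 193, 195, 192, 190, 192, 192, 188, 189, 187, 187, 188, 185, 187, 185, 164, 122, 115, 109, 11
[... 3251 characters left out ...]
14, 215, 215, 215, 215, 217, 214, 215, 216, 214, 214, 214, 215, 215, 215, 215, 216, 217, 212, 213, 215, 216, 214, 217, 212, 214, 213, 212, 212, 213, 215, 215, 215, 216, 216, 218, 216, 215, 215, 215, 215, 216, 211, 213, 214, 213, 213, 214, 217, 214, 215, 209, 179, 166, 163, 167, 170, 167, 167, 165, 167, 163, 163, 162, 165, 163, 163, 163, 162, 163, 159, 160, 161, 163, 162, 161, 161]
w13.png col 260 [161, 161, 162, 162, 164, 163, 164, 165, 164, 167, 164, 167, 161, 165, 163, 168, 167, 161, 165, 165, 168, 167, 167, 162, 165, 158, 150, 157, 154, 156, 153, 155, 156, 155, 158, 152, 156, 157, 154, 159, 156, 143, 186, 209, 212, 212, 213, 215, 212, 212, 213, 211, 215, 213, 211, 210, 213, 210, 213, 212]
```

```bash
python3 - <<'E'
from h import *
p=camera_params("wrist");s=sense()["tool_pos"]
for u,v,dz in((260,120,-.0066),(260,121.7,-.0103),(228.5,140,-.0066),(402,140,-.0066),(230.5,140,-.0103),(400.5,140,-.0103)):
    print(u,v,(onz(p,u,v,s[2]+dz)-s[:2]).round(4))
E
```

```text
260 120 [-0.0297  0.0693]
260 121.7 [-0.0305  0.0684]
228.5 140 [-0.0469  0.0592]
402 140 [0.0444 0.0591]
230.5 140 [-0.0469  0.059 ]
400.5 140 [0.0447 0.0589]
```

Request:
move_arm --targets '[[[-0.02,0.006,0],0,20],[[-0.035,0.011,0],0,20],[[-0.04,0.0125,0],0,20],[[-0.04,0.0125,0],0,20],[[-0.04,0.0125,0],0,20],[[-0.04,0.0125,0],0,20],[[-0.04,0.0125,0],0,20],[[-0.04,0.0125,0],0,20],[[-0.03,0.009,0],0,20],[[-0.012,0.004,0],0,20],[[0,0,0],0,20],[[0,0,0],0,20]]'

```text
time: 50.0
tool_pos: [0.5019, 0.0052, 0.173]
eef_rot: [-3.139, -0.001, 1.569]
contact_force: [-0.2, 0.0, -1.5]
grip_width: 0.038
gripper_force: 36.4
```

Request:
move_arm --targets '[[[0,0,0.02],0,20],[[0,0,0.01],0,20],[[0,0,0.005],0,20],[[0,0,0],0,20],[[0,0,0],0,20]]'

```text
time: 50.5
tool_pos: [0.5032, 0.0046, 0.1396]
eef_rot: [3.141, 0.0, 1.57]
contact_force: [0.7, 0.4, -1.7]
grip_width: 0.0381
gripper_force: 36.4
```

Request:
move_arm --targets '[[[0,0,0.01],0,20],[[0,0,0.008],0,20],[[0,0,0.006],0,20],[[0,0,0.004],0,20],[[0,0,0.002],0,20],[[0,0,0],0,20],[[0,0,0],0,20]]'

```text
time: 51.2
tool_pos: [0.5032, 0.0041, 0.1094]
eef_rot: [3.141, 0.0, 1.569]
contact_force: [0.3, 0.6, -1.6]
grip_width: 0.0382
gripper_force: 36.4
```

Cleanly inside the opening with no contact, so I go down the last 5 mm.

Request:
move_arm --targets '[[[0,0,0.002],0,20],[[0,0,0.002],0,20],[[0,0,0.001],0,20],[[0,0,0],0,20],[[0,0,0],0,20]]'

```text
time: 51.7
tool_pos: [0.5031, 0.0042, 0.1048]
eef_rot: [3.141, 0.0, 1.569]
contact_force: [-1.6, 0.1, 5.0]
grip_width: 0.0381
gripper_force: 38.2
```

Request:
move_arm --targets '[[[0,0,0.001],0,20],[[0,0,0],0,20],[[0,0,0],0,50],[[0,0,0],0,80],[[0,0,0],0,100],[[0,0,0],0,100],[[0,0,0],0,100],[[0,0,0],0,100]]'

```text
time: 52.5
tool_pos: [0.5031, 0.0042, 0.1033]
eef_rot: [3.141, 0.0, 1.569]
contact_force: [0.3, 0.0, -0.2]
grip_width: 0.0855
gripper_force: 0.0
```

Request:
move_arm --targets '[[[0,0,-0.02],0,100],[[0,0,-0.03],0,100],[[0,0,-0.04],0,100],[[0,0,-0.04],0,100],[[0.025,0,-0.03],0,100],[[0.02,0.006,0],0,100],[[0,0,0],0,100],[[0,0,0],0,100]]'

```text
time: 53.3
tool_pos: [0.5087, 0.0493, 0.2629]
eef_rot: [-3.141, 0.0, 1.57]
contact_force: [-0.9, 0.3, -1.2]
grip_width: 0.0855
gripper_force: 0.0
```

```bash
python3 - <<'E'
from h import *
st();im,p=snap("wrist","w14.png");look("wrist","cover");look("wrist","knob");a,_=snap("side","s14.png");look("side","cover");look("side","knob");look("side","dispenser")
f=lambda i,x:cv2.resize(i,(400,400),interpolation=cv2.INTER_CUBIC)
cv2.imwrite("pics/f.png",np.hstack([f(im[100:310,255:465],0),f(a[160:260,275:395],0)]))
E
```

```text
t 53.3 tcp [0.5087 0.0493 0.2629] rot [-3.141  0.     1.57 ] F [-0.9  0.3 -1.2] w 0.0855 gf 0.0
cover wrist [([0.502, 0.001, 0.09], 0.84)]
knob wrist [([0.592, 0.003, 0.108], 0.59)]
cover side [([0.528, 0.443, -0.004], 0.19)]
knob side [([0.592, 0.008, 0.11], 0.52)]
dispenser side [([0.589, 0.002, 0.002], 0.68)]
```

View pics/f.png

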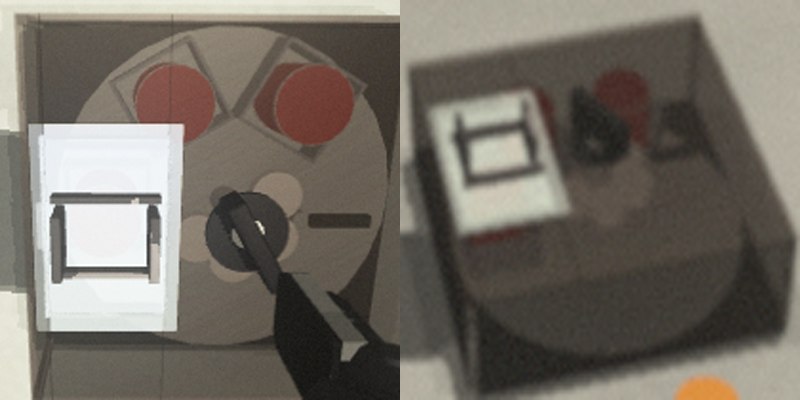

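The last picture shows the cover flush on the hatch (left crop, x 28–184, y 125–330), tabs sprung out at their original spacing. The carousel is at its -60° stop and the other tins show in their pockets.

```bash
python3 -c "
from bench import *
print(finish_job())"
```

```text
the job is handed in; nothing more can be done
None
```

I restocked the dispenser and handed the job in at about 54 s of the 210 s: all three red tins stand upright in their own pockets, the carousel is at its -1.047 stop, and the cover is back flush with both tabs sprung out; the judge's result isn't shown.

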